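# Lay out the trailer hub's parts for refitting

## Task

The parts of this trailer hub have been cleaned and lie scattered on the rubber mat. Lay them out flat, each the way up it lies now, in one straight row along the mat's centre line from the hub towards the grease tub, in the order they go back: next to the hub the large inner bearing with the grease seal squarely on top of it, then the small outer bearing, then the castle nut, then the dust cap, with about 35 mm of clear space between neighbours (and between the hub's flange and the inner bearing). Set the parts down rather than drop them, and do not shift the grease tub, the spanner or the spray can.

Things in the scene. Friction and masses are not known exactly. Their poses are not given: they have to be found in the camera images.
- mat: Black ribbed rubber bench mat, 320 x 740 mm, 4 mm thick, fixed flat on the bench. Origin at the centre of its underside, on the bench. Its y axis is its long centre line (the ribs run that way), x is across it, z up. Hub and tub both stand on the centre line, one near each end (either way round); the loose parts start on the mat on both sides of the centre line, the centre line between hub and tub is free.
- hub: Dark iron trailer wheel hub, heavy, does not move, standing upright on its inner end on the mat. Origin at the centre of its underside, on the mat's top. Round flange 130 mm across, 32 to 45 mm up; a 66 mm barrel rises through it to 80 mm with an open bore; four bright studs on a 102 mm circle reach up to 79 mm.
- grease_tub: Closed tub of bearing grease, red with a yellow band and a white lid, 95 mm across, 85 mm high, 0.55 kg, loose. Origin at the centre of its underside, on the mat's top. About 0.5 m from the hub, at the other end of the mat. Not to be moved.
- inner_bearing_center (a point): Large tapered roller bearing (steel rollers, brass-coloured cage), lying flat: a ring 56 mm outside, 35 mm bore, 19 mm high. The point is its centre, half-way up (9.5 mm above what it lies on); z is its axis, up. To be gripped straight across its outside.
- grease_seal_center (a point): Grease seal, lying flat: dark steel ring with orange rubber lip inside, 62 mm outside, 43 mm bore, 12 mm high, light. The point is its centre, half-way up (6 mm above what it lies on); z is its axis, up.
- outer_bearing_center (a point): Small tapered roller bearing (steel rollers, blue cage), lying flat: a ring 45 mm outside, 27 mm bore, 16 mm high. The point is its centre, half-way up (8 mm above what it lies on); z is its axis, up.
- castle_nut_center (a point): Gold-coloured hexagonal castle nut with a plain washer face below and six slots in its top, 38 mm across flats, 44 mm over corners, 25 mm bore, 26 mm high. The point is its centre, half-way up (13 mm above what it lies on); z is its axis, up; its x axis points square at one flat (flats every 60 degrees). The plain hexagon reaches from 2 to 17 mm up.
- dust_cap_center (a point): Bright domed metal dust cap, open end down, 48 mm across with a 51 mm bead 12 to 16 mm up, 42 mm high; sides upright from 16 to 34 mm. The point is its centre, half-way up (21 mm above what it lies on); z is its axis, up.
- spanner: Bystander: loose steel spanner, 220 mm long, 8 mm thick, lying on the bench beyond the mat's far edge. Origin at its middle, underside; x along it. Not to be moved.
- cleaner_can: Bystander: blue spray can with a white band and red cap, 53 mm across, 160 mm high, standing on the bench just off the end of the mat to the robot's right. Origin at the centre of its underside. Not to be moved.
Mind the look-alikes: they are no part of the job. Leave any green or pink look-alike of the part that bears outer_bearing_center alone. Leave any orange look-alike of the part that bears inner_bearing_center alone.

How it is judged (in metres and radians):
At the end, for the whole second after the job is handed in: Bearings, nut and cap at rest, released and upright on the mat, within 15 mm of its centre line, in order from hub to tub with 13 to 60 mm clear between neighbours (hub's flange included); the seal flat on the inner bearing, centred within 10 mm; the cap clear of the tub (x of inner_bearing_center in the frame of mat between -0.015 and 0.015 m and height (world z) of inner_bearing_center between 0.0095 and 0.0175 m and angle between each of inner_bearing_center, outer_bearing_center, castle_nut_center, dust_cap_center, grease_seal_center's own z axis and vertical below 0.12 rad and linear speed of each of inner_bearing, outer_bearing, castle_nut, dust_cap, grease_seal below 0.02 m/s and contact force between each of inner_bearing, outer_bearing, castle_nut, dust_cap, grease_seal and the fingers below 0.1 N and x of outer_bearing_center in the frame of mat between -0.015 and 0.015 m and height (world z) of outer_bearing_center between 0.008 and 0.016 m and x of castle_nut_center in the frame of mat between -0.015 and 0.015 m and height (world z) of castle_nut_center between 0.013 and 0.021 m and x of dust_cap_center in the frame of mat between -0.015 and 0.015 m and height (world z) of dust_cap_center between 0.021 and 0.029 m and height (world z) of grease_seal_center between 0.025 and 0.033 m and horizontal distance between inner_bearing_center and hub between 0.105 and 0.155 m and horizontal distance between grease_seal_center and inner_bearing_center below 0.01 m and horizontal distance between outer_bearing_center and inner_bearing_center between 0.062 and 0.113 m and horizontal distance between outer_bearing_center and hub above 0.16 m and horizontal distance between castle_nut_center and outer_bearing_center between 0.054 and 0.105 m and horizontal distance between castle_nut_center and inner_bearing_center above 0.115 m and horizontal distance between dust_cap_center and castle_nut_center between 0.057 and 0.108 m and horizontal distance between dust_cap_center and outer_bearing_center above 0.11 m and horizontal distance between dust_cap_center and grease_tub between 0.08 and 0.3 m); the robot touches nothing.
It fails at once if the grease tub, the spanner or the spray can is shifted by more than 20 mm (distance of any of grease_tub, spanner, cleaner_can from where it was at the start of the episode above 0.02 m).
It fails at once if a part is dropped (moves faster than 0.7 m/s untouched by the fingers: a free fall of 25 mm) ((linear speed of inner_bearing above 0.7 m/s and contact force between inner_bearing and the fingers below 0.05 N) or (linear speed of grease_seal above 0.7 m/s and contact force between grease_seal and the fingers below 0.05 N) or (linear speed of outer_bearing above 0.7 m/s and contact force between outer_bearing and the fingers below 0.05 N) or (linear speed of castle_nut above 0.7 m/s and contact force between castle_nut and the fingers below 0.05 N) or (linear speed of dust_cap above 0.7 m/s and contact force between dust_cap and the fingers below 0.05 N)).
It also fails if it takes over 109 s, if anything falls off the work surface, if the arm or the gripper's body presses on something with over 40 N, if the wrist force passes 120 N, or if a joint passes its speed limit or range.

## Robot

A 6-joint arm with a two-finger parallel gripper is mounted at the origin on the work surface. World frame = base frame: x ahead of the robot, y to its left, z up, the work surface at z = 0. Lengths are in m, angles in degrees, forces in N, time in s.
With the tool pointing down it reaches from about 0.4 to 0.825 m from the base axis. Payload 7 kg.
Tool frame: the origin (TCP) lies at the very end of the fingers, on their centre line; the grasp point (between the pads) lies bot.tcp_to_grasp behind it (bot.tcp_to_grasp is the distance from the TCP to the grasp point, in m); z points along the fingers, y is the line along which they close (so a half turn about z gives the same grasp; the last joint's range is limited). The gripper opens to 85 mm and grips with 20 to 120 N. Pads are 22 mm wide; open, the fingers measure 114 mm over their backs; the gripper's body (76 mm by 85 mm) begins 54 mm behind the grasp point. The pads swing forward as they close: fully open they stand 13 mm farther back than shut.
Start: joints at [16.507, 20.546, 0.682, 0, -70.136, -16.507], TCP at [0.675, -0, 0.231] pointing down, gripper open.
Joint ranges: [-176.03, 176.03], [-82.01, 121.73], [-58.28, 71.71], [-173.87, 95.51], [-174.79, -0.11], [-173.66, 173.66]. Speed limits (degrees/s): [136.94, 136.94, 172.46, 180, 180, 180].

## Interface

Orientations are given as [roll, pitch, yaw] about the fixed x, y, z axes, in that order (R = Rz(yaw) Ry(pitch) Rx(roll)).
In Python, from cell import bot gives the robot as it stands.
- The arm moves only by the shell command python3 -m crank 'ROWS' [OPENING] [FORCE]. ROWS is JSON, a list of rows, each a list of 6 numbers: the shift along the tool's x, y, z as a fraction of full scale, then the turn, a rotation vector about the tool's x, y, z as a fraction of full scale. A call has 1 to 12 rows; each row shifts and turns the commanded pose from where the row before left it, along the tool's axes as they then stand; what a row does not reach is not made up. Full scale, the value 1, is 60 mm for a shift and 0.15 rad for a turn. A row lasts 1/8 s, in which the tool goes at most 62.5 mm and 10.7 degrees, less where a joint would pass 70% of its speed; a pose out of reach is approached as far as the arm can. A call with a number of a shift or a turn outside -1 to 1 is refused whole. A call with a gripper value outside its range is refused whole. OPENING is the opening in per cent of the stroke, from 0 (shut) to 100 (fully open), set as the call begins (- or left out, the last holds). The fingers move at their own pace and stop on an object; FORCE is the grip in N (left out, the last holds). Time passes only in rows, so rows that do not move let the fingers close. It gives the time, the measured TCP pose, the force, the opening and the grip force at its end, in the units of the state.
- bot.get_obs(): the state, without advancing time (a new reading comes with each control period).
- bot.snapshot(name): name is "scene" or "side" or "wrist"; returns a dict with "color" (480x640x3 uint8, red, green, blue), "vfov" (degrees; the focal length in pixels is half the picture's height over the tangent of half this angle, whatever the lens; pixels are square), "cx", "cy" (the principal point, pixels), "R" (3x3) and "t" (3): a world point X has camera coordinates R X + t. Camera axes: x right, y down, z forward; pixel columns grow to the right and rows downward; lengths in m; the calibration is good to about 2 mm. A picture is of the moment at which its call begins. There is no depth.
- bot.sign_off(): hands the job in; it is judged then, once.
The state is a dict: "time": time; "joint_pos": joint angles; "qvel": joint speeds; "effort": joint torques, N m; "ee_pos": TCP position; "ee_rot": TCP orientation; "force": force on the tool from outside, world axes, zero at the start; "ft_torque": the same for the moment, N m; "opening": finger opening in m; "gripper_force": force on a finger pad.
Only numpy, scipy, OpenCV 4.12 (cv2) and the standard library are available. Lean on these libraries where they do the work, as an engineer would, in place of code of your own. Each camera call takes 0.05 s, during which the arm holds its last target. There are 200 camera calls.

## Working session

There is one attempt and no reset: what is moved stays moved. The work goes in short steps, Python scripts to look and compute and a shell command to move; the robot and the scene stay as the last step left them, time stands still between calls to the robot, and variables do not carry over. Pictures are saved under pics/ and viewed, at most 15 in all, crops included, and the job is handed in when it is done.

```bash
ls; mkdir -p pics; python3 - <<'E'
from cell import bot
import cv2
print(bot.tcp_to_grasp, bot.get_obs())
for n in ["scene","side","wrist"]:
    s=bot.snapshot(n); cv2.imwrite(f"pics/{n}0.png",s["color"][:,:,::-1]); print(n,s["vfov"],s["cx"],s["cy"],s["R"],s["t"])
E
```

```text
pics
0.0187 {'time': 0.0, 'joint_pos': array([ 1.65076074e+01,  2.05912839e+01,  6.33414134e-01, -1.92849415e-02,
       -7.01354481e+01, -1.65036046e+01]), 'qvel': array([ 0.00509515,  0.0431971 , -0.1252543 , -0.04343221,  0.01678579,
       -0.05145768]), 'effort': array([ 2.55543900e-04, -5.83324420e+01,  2.93422562e+01,  6.93659976e+00,
       -6.00149287e-03, -1.14765509e-06]), 'ee_pos': array([ 6.74519105e-01, -2.31261925e-05,  2.30365281e-01]), 'ee_rot': array([ 1.79905376e+02, -9.12962678e-03, -9.00025574e+01]), 'force': array([-1.16958839,  0.32549279,  0.83757022]), 'ft_torque': array([-0.01384245, -0.00822984, -0.0669556 ]), 'gripper_force': 0.0, 'opening': 0.08547385922744252}
scene 44.76169704754652 312.95673499540436 237.4205761542505 [[-0.51423484  0.85751263 -0.01531703]
 [ 0.51818028  0.29641318 -0.80226456]
 [-0.68341183 -0.42048937 -0.59677212]] [ 0.35006851 -0.22955728  1.49861015]
side 47.169110000293585 319.7406812169127 236.19289972213662 [[ 0.93771401 -0.34710388  0.01453702]
 [-0.22642112 -0.64235031 -0.73220185]
 [ 0.26348796  0.68330445 -0.68093254]] [-0.53084326  0.10785399  1.07961528]
wrist 68.74003081702686 316.0727913577165 245.26227102954059 [[-9.99999488e-01 -8.15481966e-04  5.99097720e-04]
 [-5.96661812e-04  9.53375608e-01  3.01785675e-01]
 [-8.17265928e-04  3.01785163e-01 -9.53375607e-01]] [ 0.67450675 -0.0378208   0.37915884]
```

View pics/scene0.png

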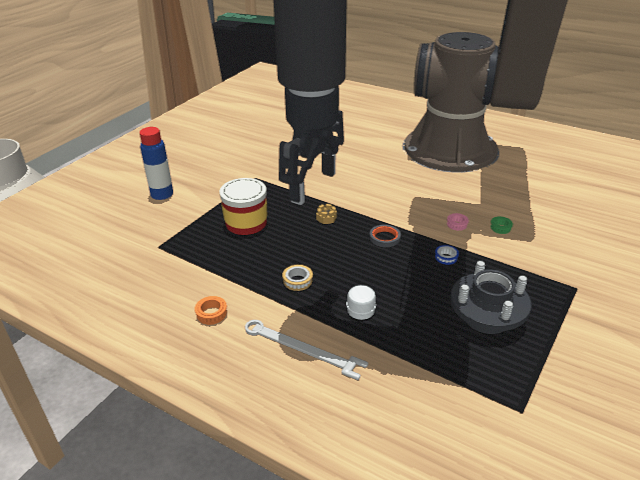

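View pics/side0.png

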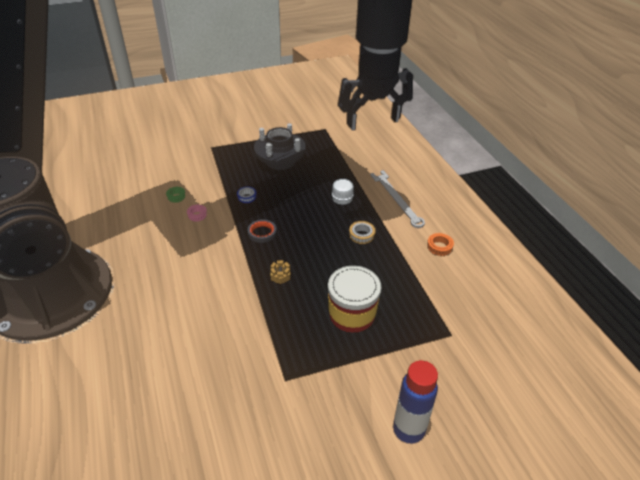

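View pics/wrist0.png

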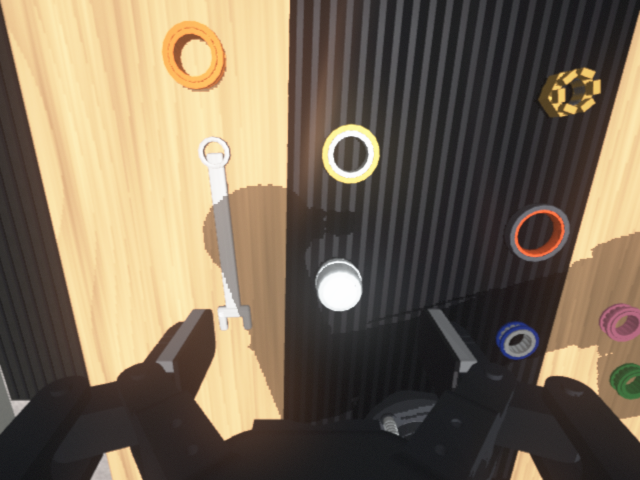

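```bash
cat > h.py <<'E'
import numpy as np, cv2
from cell import bot
def cam(s):
    f=240/np.tan(np.radians(s["vfov"]/2)); return np.array([[f,0,s["cx"]],[0,f,s["cy"]],[0,0,1]]),np.array(s["R"]),np.array(s["t"])
def ray(s,p):
    K,R,t=cam(s); d=R.T@np.linalg.inv(K)@[p[0],p[1],1]; return -R.T@t,d/np.linalg.norm(d)
def plane(s,p,z):
    c,d=ray(s,p); return c+d*(z-c[2])/d[2]
def tri(L):
    A=np.zeros((3,3));b=np.zeros(3);rs=[ray(s,p) for s,p in L]
    for c,d in rs: P=np.eye(3)-np.outer(d,d);A+=P;b+=P@c
    X=np.linalg.solve(A,b); return X,[round(1000*float(np.linalg.norm(np.cross(X-c,d))),1) for c,d in rs]
def blob(img,box,thr=60,hsv=None):
    """hull centroid of the biggest blob in box (x0,y0,x1,y1): V>thr, or an HSV range"""
    x0,y0,x1,y1=box; c=np.ascontiguousarray(img[y0:y1,x0:x1]); H=cv2.cvtColor(c,cv2.COLOR_RGB2HSV)
    m=cv2.inRange(H,*map(np.array,hsv)) if hsv else cv2.inRange(H[:,:,2],thr,255)
    cs,_=cv2.findContours(m,cv2.RETR_EXTERNAL,cv2.CHAIN_APPROX_NONE)
    k=cv2.convexHull(max(cs,key=lambda q:cv2.contourArea(cv2.convexHull(q))))
    M=cv2.moments(k); return np.array([M["m10"]/M["m00"]+x0,M["m01"]/M["m00"]+y0]),cv2.boundingRect(k)
E
python3 - <<'E'
from h import *
S={n:bot.snapshot(n) for n in ["scene","side","wrist"]}
print(S["scene"].keys())
B={"inner":dict(scene=(278,260,318,296),side=(343,218,382,248),wrist=(310,115,390,190)),
"seal":dict(scene=(364,220,406,250),side=(243,217,281,246),wrist=(500,195,578,270)),
"outer":dict(scene=(430,240,464,268),side=(234,183,260,205),wrist=(488,314,548,368)),
"nut":dict(scene=(312,200,340,228),side=(266,257,296,288),wrist=(530,55,612,128)),
"cap":dict(scene=(342,280,382,324),side=(326,174,358,208),wrist=(306,250,372,318)),
"hubring":dict(scene=(470,268,516,310),side=(264,124,298,152)),
"lid":dict(scene=(214,172,274,212),side=(320,262,388,312)),}
for o,b in B.items():
    L=[]
    for n,bx in b.items():
        kw=dict(thr=75)
        if o=="lid": kw=dict(hsv=((0,0,140),(180,60,255)))
        if o=="seal": kw=dict(hsv=((0,150,90),(15,255,255)))
        p,r=blob(S[n]["color"],bx,**kw); L.append((S[n],p)); print(o,n,p.round(1),r)
    X,e=tri(L);print("  ->",X.round(4),e, tri(L[:2])[0].round(4))
C=dict(scene=[(163,247),(260,180),(576,290),(521,411)],side=[(448,335),(288,377),(212,148),(325,130)])
for n in C:
    g=cv2.cvtColor(S[n]["color"],cv2.COLOR_RGB2GRAY)
    q=cv2.cornerSubPix(g,np.float32(C[n]).reshape(-1,1,2),(4,4),(-1,-1),(3,50,.01)).reshape(-1,2)
    print(n,q.round(1).tolist(),[plane(S[n],p,.004)[:2].round(4).tolist() for p in q])
E
```

```text
dict_keys(['color', 'vfov', 'cx', 'cy', 'R', 't'])
inner scene [297.2 276.9] (4, 4, 31, 27)
inner side [361.7 231.5] (6, 2, 27, 24)
inner wrist [343.7 151.5] (0, 0, 71, 75)
  -> [ 0.6435 -0.0593  0.0151] [3.1, 2.0, 4.8] [ 0.6409 -0.0586  0.0149]
seal scene [384.8 232.7] (9, 6, 25, 14)
seal side [261.7 227.8] (7, 5, 24, 12)
seal wrist [539.4 233. ] (15, 15, 50, 47)
  -> [0.4386 0.0227 0.0166] [1.8, 0.5, 1.6] [0.4385 0.0235 0.017 ]
outer scene [448.2 250.7] (5, 0, 29, 25)
outer side [246.1 194.1] (4, 4, 17, 15)
outer wrist [517.2 340. ] (8, 7, 44, 39)
  -> [0.4363 0.1536 0.0153] [5.9, 3.0, 3.0] [0.4352 0.1538 0.0165]
nut scene [327.4 211. ] (4, 0, 24, 24)
nut side [279.8 271.2] (4, 3, 21, 24)
nut wrist [570.8  91.9] (9, 12, 63, 50)
  -> [ 0.436  -0.1149  0.0194] [4.5, 2.4, 2.2] [ 0.4349 -0.1149  0.0201]
cap scene [360.9 301.9] (4, 5, 31, 35)
cap side [342.1 190.9] (5, 4, 23, 27)
cap wrist [341.2 283.4] (9, 0, 50, 68)
  -> [0.6488 0.0771 0.0229] [1.0, 1.5, 1.5] [0.65   0.078  0.0232]
hubring scene [491.8 281.6] (0, 0, 46, 28)
hubring side [279.5 130.7] (0, 0, 34, 16)
  -> [0.5612 0.2712 0.0884] [2.0, 2.0] [0.5612 0.2712 0.0884]
lid scene [242.2 192. ] (5, 6, 47, 30)
lid side [354.1 285.7] (8, 4, 53, 41)
  -> [ 0.5367 -0.2538  0.0821] [0.3, 0.3] [ 0.5367 -0.2538  0.0821]
scene [[163.0, 247.0], [260.0, 180.0], [577.2999877929688, 288.3999938964844], [521.7999877929688, 413.70001220703125]] [[0.6861, -0.349], [0.3754, -0.329], [0.4032, 0.3921], [0.7243, 0.3781]]
side [[451.79998779296875, 335.1000061035156], [284.6000061035156, 380.8999938964844], [210.5, 146.89999389648438], [324.8999938964844, 128.39999389648438]] [[0.6904, -0.3632], [0.3724, -0.351], [0.4026, 0.3874], [0.7198, 0.3742]]
```

```bash
python3 -m crank '[[0.2,0.11,0.43,0,0,0],[0.2,0.11,0.43,0,0,0],[0.2,0.11,0.43,0,0,0],[0.2,0.11,0.43,0,0,0],[0.2,0.11,0.43,0,0,0],[0,0,0,0,0,0],[0,0,0,0,0,0]]' 100 40
python3 - <<'E'
from h import *
s=bot.snapshot("wrist"); cv2.imwrite("pics/w1.png",s["color"][:,:,::-1])
print(bot.get_obs()["ee_pos"])
E
```

```text
time: 1.18
ee_pos: [0.643, -0.0598, 0.1034]
ee_rot: [-179.9, -0.0, -90.0]
force: [0.9, -0.0, 0.5]
opening: 0.0853
gripper_force: 0.0
[ 0.64319301 -0.0595871   0.10370235]
```

View pics/w1.png

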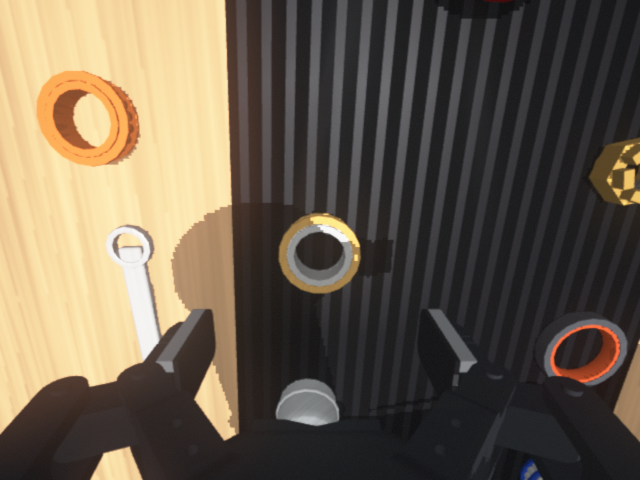

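The picture shows the inner bearing at about (320,253), centred between the fingers. The seal is at (585,350), the orange decoy at (88,118) and part of the nut at (620,175).

```bash
python3 - <<'E'
from h import *
s=bot.snapshot("wrist")
Y=((12,110,90),(32,255,255))
p,r=blob(s["color"],(270,205,370,305),thr=110); print(p,r,plane(s,p,.0135), plane(s,p,.018))
p,r=blob(s["color"],(530,300,640,395),hsv=((0,150,90),(15,255,255))); print("seal",p,r,plane(s,p,.012))
K,R,t=cam(s)
o=bot.get_obs();e=o["ee_pos"]
for z in (e[2],e[2]+.0187,e[2]+.015): # where tcp lies in the picture
    q=K@(R@[e[0],e[1],z]+t); print(q[:2]/q[2])
E
```

```text
[319.67867336 252.75819309] (9, 8, 82, 80) [ 0.6410178  -0.05835057  0.0135    ] [ 0.64105531 -0.0598823   0.018     ]
seal [585.21572243 353.06754945] (21, 25, 69, 58) [0.43566197 0.02343006 0.012     ]
[316.30166908 314.57444304]
[316.19059175 337.38332792]
[316.21474349 332.42395163]
```

```bash
python3 -m crank '[[-0.02,0.03,0.5,0,0,0],[0,0,0.5,0,0,0],[0,0,0.4,0,0,0],[0,0,0.12,0,0,0],[0,0,0,0,0,0]]' 88
python3 -m crank '[[0,0,0.05,0,0,0],[0,0,0,0,0,0]]'; python3 -m crank '[[0,0,0.05,0,0,0],[0,0,0,0,0,0]]';
```

```text
time: 1.9
ee_pos: [0.6407, -0.0586, 0.0117]
ee_rot: [-180.0, -0.0, -90.0]
force: [-0.2, 0.7, 0.3]
opening: 0.0752
gripper_force: 0.0
time: 2.15
ee_pos: [0.6406, -0.0587, 0.0088]
ee_rot: [-179.9, 0.0, -90.0]
force: [0.6, 0.4, -0.3]
opening: 0.0754
gripper_force: 0.0
time: 2.4
ee_pos: [0.6401, -0.0589, 0.0051]
ee_rot: [180.0, 0.0, -90.0]
force: [-0.0, 1.6, 0.4]
opening: 0.075
gripper_force: 0.0
```

```bash
python3 -m crank '[[0,0,0,0,0,0],[0,0,0,0,0,0],[0,0,0,0,0,0],[0,0,0,0,0,0]]' 0 40
```

```text
time: 2.9
ee_pos: [0.6403, -0.0589, 0.0057]
ee_rot: [-180.0, -0.0, -90.0]
force: [-1.8, 1.1, 5.6]
opening: 0.0546
gripper_force: 41.8
```

```bash
python3 -m crank '[[0,0,-0.1,0,0,0],[0,0,-0.4,0,0,0],[0,0,-0.5,0,0,0],[0,0,-0.2,0,0,0],[-0.4,0.2,0,0,0,0],[-0.6,0.26,0,0,0,0],[-0.7,0.3,0,0,0,0],[-0.7,0.3,0,0,0,0],[-0.6,0.26,0,0,0,0],[-0.37,0.15,0,0,0,0],[0,0,0,0,0,0]]'
python3 - <<'E'
from h import *
for n in ["wrist","side"]:
    s=bot.snapshot(n); c=s["color"]; cv2.imwrite(f"pics/{n}2.png",c[:,:,::-1] if n=="wrist" else cv2.resize(c[90:250,190:400],None,fx=3,fy=3)[:,:,::-1])
E
```

```text
time: 4.28
ee_pos: [0.5512, 0.1447, 0.0767]
ee_rot: [180.0, -0.0, -89.9]
force: [0.1, 0.1, -1.7]
opening: 0.0551
gripper_force: 42.7
```

View pics/wrist2.png

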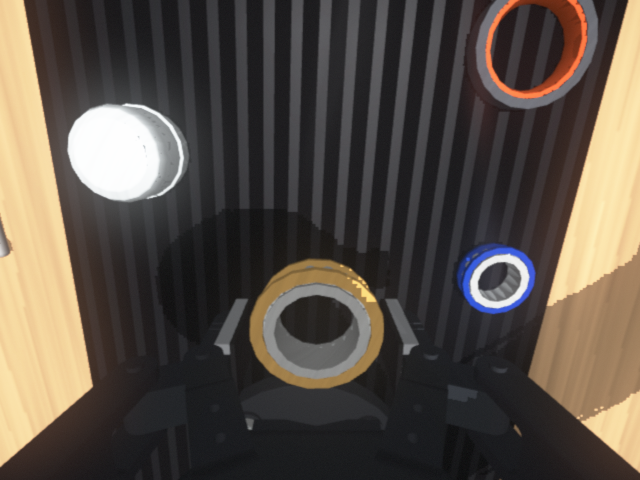

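View pics/side2.png

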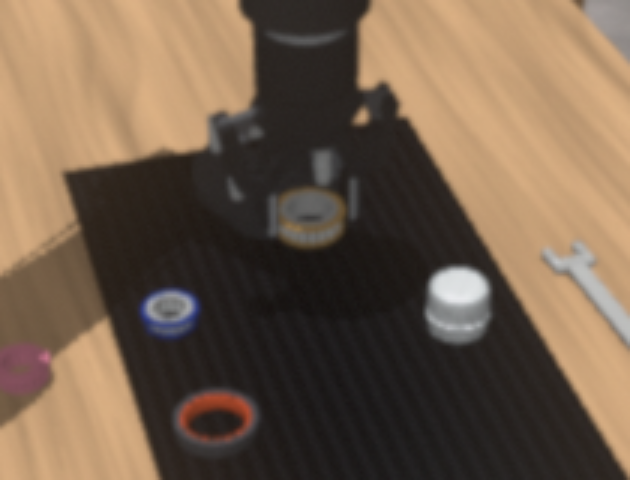

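Wrist: the bearing is held level at (317,323). The cap is at (125,152), the seal at (533,50), the outer bearing at (497,278), and the mat edges run at about column 63 and column 570 at row 200. Side: same, nothing is disturbed.

```bash
python3 - <<'E'
from h import *
s=bot.snapshot("wrist"); c=s["color"]
for r in (100,200,300):
    v=cv2.cvtColor(c,cv2.COLOR_RGB2HSV)[r]
    wood=(v[:,2]>110)&(v[:,1]>60)
    # last wood pixel on the left run, first on the right run
    l=np.argmax(~wood); rr=639-np.argmax(~wood[::-1]); a,b=plane(s,(l,r),.004),plane(s,(rr,r),.004)
    print(r,l,rr,a[:2].round(4),b[:2].round(4),((a+b)/2)[:2].round(4))
for n,b,kw,z in [("outer",(450,235,545,322),dict(hsv=((105,120,60),(130,255,255))),.012),("seal",(465,0,605,112),dict(hsv=((0,150,90),(15,255,255))),.012)]:
    p,r=blob(c,b,**kw); print(n,p,r,plane(s,p,z))
E
```

```text
100 43 601 [0.7069 0.0472] [0.3902 0.0467] [0.5486 0.047 ]
200 61 574 [0.7092 0.1044] [0.3928 0.1039] [0.551  0.1042]
300 79 547 [0.7118 0.1724] [0.3958 0.172 ] [0.5538 0.1722]
outer [495.74671809 279.50107125] (7, 10, 79, 71) [0.4372127  0.15362558 0.012     ]
seal [535.74301358  47.17432985] (21, 0, 101, 101) [0.43679407 0.02180518 0.012     ]
```

```bash
python3 -m crank '[[0.02,-0.02,0.3,0,0,0],[0,0,0.4,0,0,0],[0,0,0.3,0,0,0],[0,0,0.13,0,0,0],[0,0,0,0,0,0]]'
python3 -m crank '[[0,0,0.025,0,0,0],[0,0,0.025,0,0,0],[0,0,0,0,0,0]]'
```

```text
time: 5.05
ee_pos: [0.5532, 0.1414, 0.0089]
ee_rot: [180.0, -0.0, -90.0]
force: [-0.4, 1.1, -0.7]
opening: 0.0547
gripper_force: 42.7
time: 5.42
ee_pos: [0.5533, 0.1423, 0.0066]
ee_rot: [-180.0, 0.0, -90.0]
force: [-0.5, 0.8, -1.7]
opening: 0.0545
gripper_force: 42.7
```

```bash
python3 -m crank '[[0,0,0.02,0,0,0],[0,0,0,0,0,0]]'; python3 -m crank '[[0,0,0.02,0,0,0],[0,0,0,0,0,0]]'
```

```text
time: 5.68
ee_pos: [0.5534, 0.1424, 0.0057]
ee_rot: [-180.0, 0.0, -90.0]
force: [-1.3, 0.2, 4.3]
opening: 0.0548
gripper_force: 43.2
time: 5.92
ee_pos: [0.5534, 0.1424, 0.0056]
ee_rot: [-179.9, 0.0, -90.0]
force: [-6.3, -0.4, 16.3]
opening: 0.055
gripper_force: 44.3
```

```bash
python3 -m crank '[[0,0,0,0,0,0],[0,0,0,0,0,0],[0,0,0,0,0,0],[0,0,-0.2,0,0,0],[0,0,-0.5,0,0,0],[0,0,-0.54,0,0,0],[-0.05,0.5,0,0,0,0],[-0.05,0.5,0,0,0,0],[-0.05,0.5,0,0,0,0],[-0.04,0.44,0,0,0,0],[0,0,0,0,0,0]]' 88
python3 -m crank '[[0,0,0.3,0,0,0],[0,0,0,0,0,0]]' 75
python3 - <<'E'
from h import *
s=bot.snapshot("wrist"); c=s["color"]; cv2.imwrite("pics/w3.png",c[:,:,::-1])
E
```

```text
time: 7.3
ee_pos: [0.4356, 0.1536, 0.0792]
ee_rot: [-180.0, 0.0, -89.9]
force: [0.6, 0.1, 0.6]
opening: 0.0751
gripper_force: 0.0
time: 7.55
ee_pos: [0.4368, 0.1533, 0.06]
ee_rot: [179.9, -0.1, -90.0]
force: [-0.7, 0.1, -0.0]
opening: 0.0641
gripper_force: 0.0
```

View pics/w3.png

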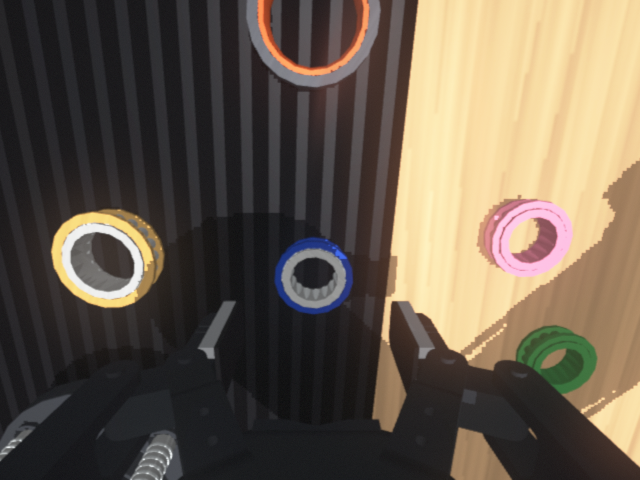

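Outer bearing is centred at (313,276). Inner bearing stands at (108,258); the pink and green decoys are well off to the right.

```bash
python3 -m crank '[[0,0,0.4,0,0,0],[0,0,0.37,0,0,0],[0,0,0.1,0,0,0],[0,0,0,0,0,0]]'
python3 -m crank '[[0,0,0,0,0,0],[0,0,0,0,0,0],[0,0,0,0,0,0],[0,0,0,0,0,0]]' 0 40
```

```text
time: 8.1
ee_pos: [0.4371, 0.1536, 0.0084]
ee_rot: [180.0, -0.0, -90.0]
force: [-0.0, 1.0, 0.1]
opening: 0.0641
gripper_force: 0.0
time: 8.6
ee_pos: [0.4374, 0.1541, 0.0094]
ee_rot: [-179.9, 0.1, -90.0]
force: [-1.5, -0.5, 8.0]
opening: 0.0427
gripper_force: 39.5
```

```bash
python3 -m crank '[[0,0,-0.1,0,0,0],[0,0,-0.4,0,0,0],[0,0,-0.5,0,0,0],[0.3,-0.36,0,0,0,0],[0.4,-0.46,0,0,0,0],[0.5,-0.56,0,0,0,0],[0.42,-0.48,0,0,0,0],[0,0,0.4,0,0,0],[0,0,0.4,0,0,0],[0,0,0.12,0,0,0],[0,0,0,0,0,0]]'
```

```text
time: 9.98
ee_pos: [0.5484, 0.0564, 0.0132]
ee_rot: [180.0, -0.0, -90.0]
force: [-0.4, -0.1, -1.0]
opening: 0.043
gripper_force: 40.9
```

```bash
python3 -m crank '[[0,0,0.03,0,0,0],[0,0,0.02,0,0,0],[0,0,0,0,0,0]]'; python3 -m crank '[[0,0,0.02,0,0,0],[0,0,0,0,0,0]]';
```

```text
time: 10.35
ee_pos: [0.5485, 0.0565, 0.0103]
ee_rot: [-180.0, 0.0, -90.0]
force: [-0.2, -0.2, -0.6]
opening: 0.0427
gripper_force: 40.9
time: 10.6
ee_pos: [0.5486, 0.0565, 0.0095]
ee_rot: [-180.0, 0.0, -90.0]
force: [-3.4, 0.0, 6.3]
opening: 0.0426
gripper_force: 41.6
```

```bash
python3 -m crank '[[0,0,0,0,0,0],[0,0,0,0,0,0],[0,0,0,0,0,0],[0,0,-0.3,0,0,0],[0,0,-0.6,0,0,0],[0,0,-0.5,0,0,0],[0.57,0.38,0,0,0,0],[0.57,0.38,0,0,0,0],[0.57,0.38,0,0,0,0],[0.57,0.38,0,0,0,0],[0.58,0.36,0,0,0,0],[0,0,0,0,0,0]]' 80
python3 - <<'E'
from h import *
s=bot.snapshot("wrist"); c=s["color"]; cv2.imwrite("pics/w4.png",c[:,:,::-1])
p,r=blob(c,(250,200,400,340),hsv=((12,90,60),(35,255,255))); print(p,r,plane(s,p,.017))
E
```

```text
time: 12.1
ee_pos: [0.4338, -0.1168, 0.0927]
ee_rot: [180.0, 0.0, -90.2]
force: [0.8, -0.2, -0.4]
opening: 0.068
gripper_force: 0.0
[310.47243562 261.10760014] (28, 26, 66, 70) [ 0.4375707 -0.1146982  0.017    ]
```

View pics/w4.png

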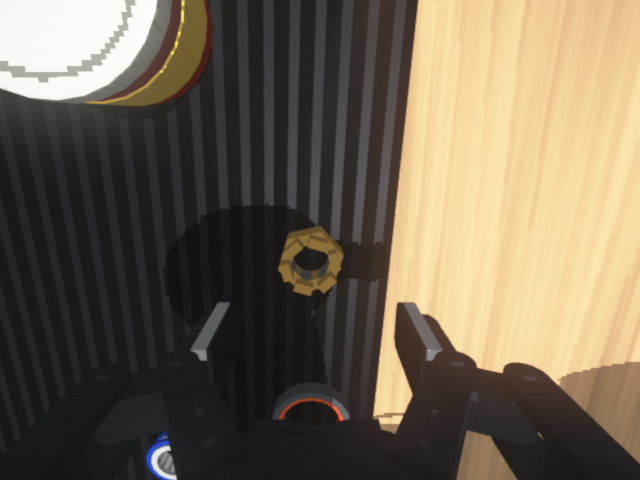

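The nut is at (310,261) with the tub at the top left and the seal at (312,405). I need the nut's flat angle.

```bash
python3 - <<'E'
from h import *
s=bot.snapshot("wrist"); c=s["color"]
x0,y0=265,215; cr=np.ascontiguousarray(c[y0:310,x0:360]); m=cv2.inRange(cv2.cvtColor(cr,cv2.COLOR_RGB2HSV),np.array((12,90,60)),np.array((35,255,255)))
cs,_=cv2.findContours(m,cv2.RETR_EXTERNAL,cv2.CHAIN_APPROX_NONE); k=max(cs,key=cv2.contourArea)
P=np.array([plane(s,q[0]+[x0,y0],.017)[:2] for q in cv2.convexHull(k)])*1000
P=P.astype(np.float32)
E=np.roll(P,-1,0)-P; L=np.hypot(*E.T); a=np.degrees(np.arctan2(E[:,1],E[:,0]))
for A,l in zip(a,L):
    if l>4: print(round(float(A),1),round(float(A)%60,1),round(float(l),1))
w=(L**2*np.exp(6j*np.radians(a))).sum(); print("edge dir mod 60:",np.degrees(np.angle(w))/6, abs(w)/(L**2).sum())
# width over angle (min width => flats)
for t in range(0,180,5):
    d=np.array([np.cos(np.radians(t)),np.sin(np.radians(t))]); q=P@d; print(t,round(float(np.ptp(q)),1),end="; ")
cv2.imwrite("pics/nut.png",cv2.resize(cr,None,fx=6,fy=6,interpolation=cv2.INTER_CUBIC)[:,:,::-1])
E
```

```text
134.3 14.3 5.6
132.3 12.3 13.7
81.6 21.6 7.8
73.9 13.9 9.0
47.9 47.9 4.9
43.4 43.4 6.5
12.3 12.3 10.4
-16.7 43.3 7.8
-48.2 11.8 9.9
-68.6 51.4 8.5
-106.0 14.0 8.0
-107.4 12.6 7.2
-109.0 11.0 8.6
-166.7 13.3 17.2
edge dir mod 60: 12.667633 0.6488451
0 43.1; 5 43.9; 10 44.4; 15 44.6; 20 44.7; 25 45.0; 30 45.3; 35 45.3; 40 44.9; 45 45.4; 50 46.9; 55 48.0; 60 48.7; 65 49.2; 70 49.3; 75 49.5; 80 49.7; 85 49.6; 90 49.1; 95 48.4; 100 47.3; 105 46.9; 110 47.7; 115 48.2; 120 48.3; 125 48.1; 130 47.5; 135 46.7; 140 46.2; 145 45.5; 150 44.6; 155 43.3; 160 41.7; 165 41.0; 170 41.6; 175 42.3;
```

View pics/nut.png

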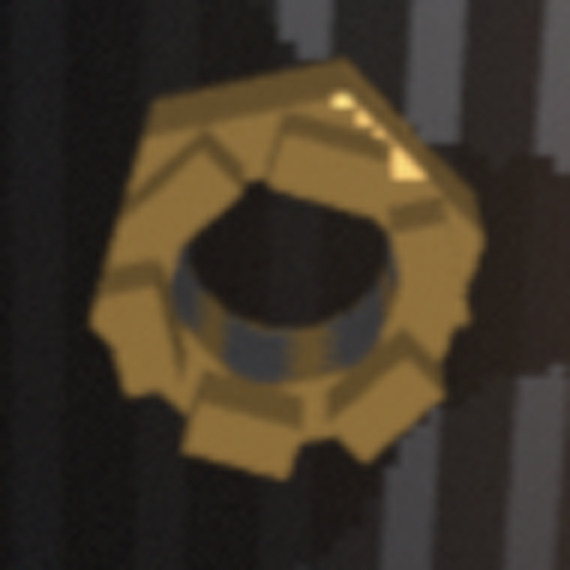

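The crop shows the hexagon clearly: the flats run at 13, 73 and 133 degrees. So I turn the tool by +17 degrees about its z.

```bash
python3 -m crank '[[-0.02,-0.03,0,0,0,1],[0,0,0,0,0,0.98],[0,0,0.4,0,0,0],[0,0,0.5,0,0,0],[0,0,0.3,0,0,0],[0,0,0,0,0,0]]'
```

```text
time: 12.95
ee_pos: [0.437, -0.1135, 0.0196]
ee_rot: [179.9, -0.1, -107.0]
force: [-0.3, -0.4, 1.1]
opening: 0.0682
gripper_force: 0.0
```

```bash
python3 -m crank '[[0.02,0,0.13,0,0,0],[0,0,0,0,0,0]]'
python3 -m crank '[[0,0,0,0,0,0],[0,0,0,0,0,0],[0,0,0,0,0,0],[0,0,0,0,0,0]]' 0 40
```

```text
time: 13.2
ee_pos: [0.4372, -0.115, 0.013]
ee_rot: [-180.0, 0.0, -107.0]
force: [-0.1, 0.4, 0.5]
opening: 0.0684
gripper_force: 0.0
time: 13.7
ee_pos: [0.4374, -0.1152, 0.0136]
ee_rot: [-179.9, 0.0, -107.0]
force: [-1.0, 0.7, 5.5]
opening: 0.0367
gripper_force: 39.7
```

```bash
python3 -m crank '[[0,0,-0.15,0,0,0],[0,0,-0.5,0,0,0],[0,0,-0.6,0,0,0],[0,0,0,0,0,-1],[0,0,0,0,0,-0.98],[-0.39,-0.44,0,0,0,0],[-0.39,-0.45,0,0,0,0],[-0.39,-0.45,0,0,0,0],[-0.39,-0.45,0,0,0,0],[0,0,0.5,0,0,0],[0,0,0.5,0,0,0],[0,0,0,0,0,0]]'
```

```text
time: 15.2
ee_pos: [0.5426, -0.022, 0.0264]
ee_rot: [179.7, -0.1, -90.0]
force: [-0.2, -1.0, -1.4]
opening: 0.0367
gripper_force: 40.8
```

```bash
python3 -m crank '[[0,-0.03,0.1,0,0,0],[0,0,0.06,0,0,0],[0,0,0,0,0,0]]';python3 -m crank '[[0,0,0.03,0,0,0],[0,0,0.02,0,0,0],[0,0,0,0,0,0]]'
```

```text
time: 15.58
ee_pos: [0.5464, -0.0216, 0.0188]
ee_rot: [-180.0, 0.0, -90.0]
force: [0.3, -0.3, -1.1]
opening: 0.0364
gripper_force: 40.8
time: 15.95
ee_pos: [0.5461, -0.0216, 0.0153]
ee_rot: [180.0, -0.0, -90.0]
force: [0.2, 1.5, -1.0]
opening: 0.0364
gripper_force: 40.8
```

```bash
python3 -m crank '[[0,0,0.02,0,0,0],[0,0,0,0,0,0]]';python3 -m crank '[[0,0,0.015,0,0,0],[0,0,0,0,0,0]]'
```

```text
time: 16.2
ee_pos: [0.5462, -0.0216, 0.014]
ee_rot: [180.0, -0.0, -90.0]
force: [-0.1, -0.1, -1.9]
opening: 0.0365
gripper_force: 40.8
time: 16.45
ee_pos: [0.5463, -0.0216, 0.0137]
ee_rot: [-180.0, -0.0, -90.0]
force: [-2.3, -0.0, 4.3]
opening: 0.0365
gripper_force: 41.4
```

```bash
python3 -m crank '[[0,0,0,0,0,0],[0,0,0,0,0,0],[0,0,0,0,0,0],[0,0,-0.3,0,0,0],[0,0,-0.7,0,0,0],[0,0,-0.5,0,0,0],[-0.41,-0.43,0,0,0,0],[-0.41,-0.43,0,0,0,0],[-0.41,-0.43,0,0,0,0],[-0.42,-0.42,0,0,0,0],[0,0,0,0,0,0]]' 88
python3 - <<'E'
from h import *
s=bot.snapshot("wrist"); c=s["color"]; cv2.imwrite("pics/w5.png",c[:,:,::-1]); print(bot.get_obs()["ee_pos"])
p,r=blob(c,(230,180,400,340),thr=120); print(p,r,plane(s,p,.025))
E
```

```text
time: 17.82
ee_pos: [0.6501, 0.079, 0.1025]
ee_rot: [-180.0, -0.0, -89.9]
force: [-0.8, -0.5, 0.0]
opening: 0.0752
gripper_force: 0.0
[0.64893947 0.07807503 0.1023855 ]
[316.01917086 254.5449317 ] (49, 34, 75, 82) [0.65031369 0.07711828 0.025     ]
```

View pics/w5.png

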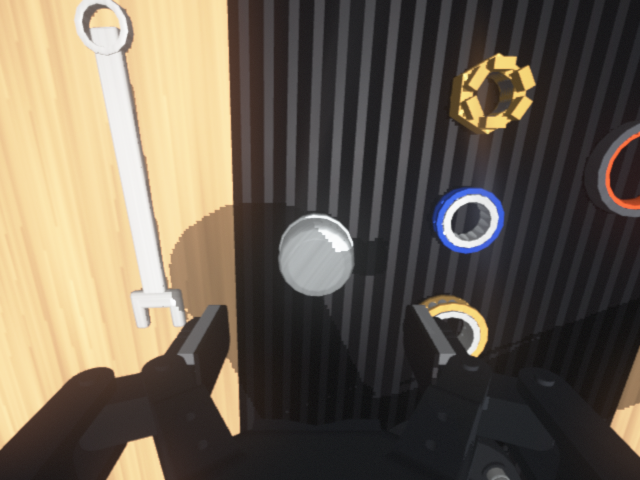

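The cap is at (316,255), centred. Nut (493,93), outer (469,220) and inner (455,325) stand in a straight row, and the spanner is clear of the fingers.

```bash
python3 -m crank '[[0.01,0,0.5,0,0,0],[0,0,0.5,0,0,0],[0,0,0.3,0,0,0],[0,0,0.09,0,0,0],[0,0,0,0,0,0]]'
python3 -m crank '[[0,0,0,0,0,0],[0,0,0,0,0,0],[0,0,0,0,0,0],[0,0,0,0,0,0]]' 0 40
```

```text
time: 18.5
ee_pos: [0.649, 0.0767, 0.0202]
ee_rot: [-180.0, -0.0, -90.0]
force: [-0.0, 0.3, 0.3]
opening: 0.075
gripper_force: 0.0
time: 19.0
ee_pos: [0.6496, 0.0771, 0.0212]
ee_rot: [-179.9, 0.0, -90.0]
force: [-1.2, 0.6, 6.4]
opening: 0.0461
gripper_force: 41.7
```

```bash
python3 -m crank '[[0,0,-0.15,0,0,0],[0,0,-0.5,0,0,0],[0,0,-0.6,0,0,0],[0.5,0.3,0,0,0,0],[0.6,0.36,0,0,0,0],[0.7,0.4,0,0,0,0],[0.7,0.42,0,0,0,0],[0.5,0.31,0,0,0,0],[0,0,0.4,0,0,0],[0,0,0.5,0,0,0],[0,0,0.15,0,0,0],[0,0,0,0,0,0]]'
```

```text
time: 20.5
ee_pos: [0.5414, -0.1031, 0.0318]
ee_rot: [179.9, -0.0, -90.0]
force: [0.3, -1.4, -0.4]
opening: 0.0463
gripper_force: 41.3
```

```bash
python3 -m crank '[[0,0,0.07,0,0,0],[0,0,0.04,0,0,0],[0,0,0,0,0,0]]'
```

```text
time: 20.88
ee_pos: [0.5416, -0.1031, 0.0254]
ee_rot: [-180.0, 0.0, -90.0]
force: [0.1, -0.8, -0.5]
opening: 0.0466
gripper_force: 41.3
```

```bash
python3 -m crank '[[0,0,0.03,0,0,0],[0,0,0.02,0,0,0],[0,0,0,0,0,0]]';python3 -m crank '[[0,0,0.02,0,0,0],[0,0,0,0,0,0]]'
```

```text
time: 21.25
ee_pos: [0.5414, -0.1032, 0.0221]
ee_rot: [180.0, -0.0, -90.0]
force: [0.4, 1.0, -1.2]
opening: 0.046
gripper_force: 41.3
time: 21.5
ee_pos: [0.5415, -0.1032, 0.0212]
ee_rot: [-180.0, -0.0, -90.0]
force: [-1.0, 0.4, 1.4]
opening: 0.0457
gripper_force: 41.6
```

```bash
python3 -m crank '[[0,0,0.01,0,0,0],[0,0,0,0,0,0]]'; python3 -m crank '[[0,0,0,0,0,0],[0,0,0,0,0,0],[0,0,0,0,0,0],[0,0,-0.3,0,0,0],[0,0,-0.6,0,0,0],[0,0,-0.4,0,0,0],[-0.52,0.44,0,0,0,0],[-0.53,0.43,0,0,0,0],[-0.53,0.43,0,0,0,0],[-0.52,0.43,0,0,0,0],[0,0,0,0,0,0]]' 94
python3 - <<'E'
from h import *
s=bot.snapshot("wrist"); c=s["color"]; cv2.imwrite("pics/w6.png",c[:,:,::-1]); print(bot.get_obs()["ee_pos"])
p,r=blob(c,(230,180,400,340),hsv=((0,150,90),(15,255,255))); print(p,r,plane(s,p,.012))
E
```

```text
time: 21.75
ee_pos: [0.5415, -0.1032, 0.0211]
ee_rot: [-180.0, -0.0, -90.0]
force: [-4.2, 1.3, 9.4]
opening: 0.0462
gripper_force: 42.3
time: 23.12
ee_pos: [0.4364, 0.0241, 0.0986]
ee_rot: [-180.0, 0.0, -89.8]
force: [0.7, 0.1, 0.6]
opening: 0.0805
gripper_force: 0.0
[0.43736384 0.02365325 0.09873881]
[313.24161818 250.66718125] (46, 35, 76, 72) [0.43848701 0.02267642 0.012     ]
```

View pics/w6.png

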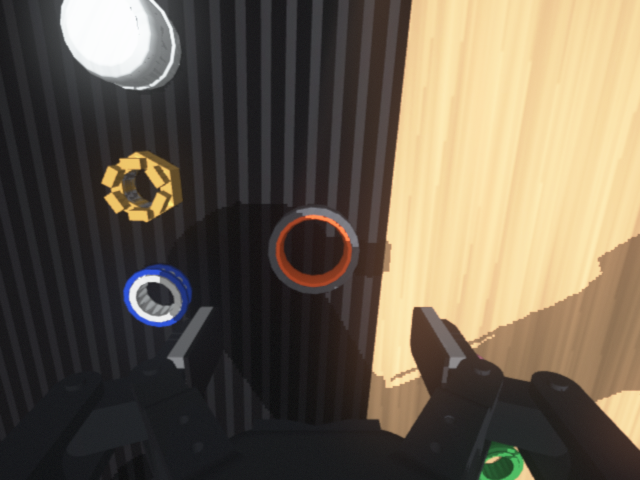

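The seal is at (314,250), centred between the fingers. Outer (158,295), nut (142,187) and cap (120,45) stand in line.

```bash
python3 -m crank '[[0.02,-0.01,0.5,0,0,0],[0,0,0.5,0,0,0],[0,0,0.4,0,0,0],[0,0,0.1,0,0,0],[0,0,0,0,0,0]]' 84
python3 -m crank '[[0,0,0.05,0,0,0],[0,0,0.03,0,0,0],[0,0,0,0,0,0]]'
python3 -m crank '[[0,0,0.03,0,0,0],[0,0,0,0,0,0]]'
```

```text
time: 23.8
ee_pos: [0.4386, 0.0213, 0.0083]
ee_rot: [180.0, -0.0, -90.0]
force: [0.1, 0.3, 0.3]
opening: 0.0715
gripper_force: 0.0
time: 24.18
ee_pos: [0.4384, 0.0218, 0.0039]
ee_rot: [-180.0, 0.0, -90.0]
force: [-0.4, 0.6, -0.1]
opening: 0.072
gripper_force: 0.0
time: 24.42
ee_pos: [0.4382, 0.0217, 0.0018]
ee_rot: [180.0, -0.0, -90.0]
force: [-0.7, 0.4, -0.4]
opening: 0.0716
gripper_force: 0.0
```

```bash
for i in 1; do python3 -m crank '[[0,0,0.03,0,0,0],[0,0,0,0,0,0]]'; python3 -m crank '[[0,0,0.03,0,0,0],[0,0,0,0,0,0]]'; done | grep -E 'ee_pos|force'
```

```text
ee_pos: [0.4381, 0.0216, -0.0001]
force: [1.2, 0.3, -0.1]
gripper_force: 0.0
ee_pos: [0.4381, 0.0216, -0.002]
force: [-0.6, 1.2, 0.1]
gripper_force: 0.0
```

```bash
python3 -m crank '[[0,0,0,0,0,0],[0,0,0,0,0,0],[0,0,0,0,0,0],[0,0,0,0,0,0]]' 0 30
python3 -m crank '[[0,0,-0.05,0,0,0],[0,0,-0.4,0,0,0],[0,0,-0.5,0,0,0],[0,0,-0.35,0,0,0],[0,0,0,0,0,0]]'
python3 - <<'E'
from h import *
s=bot.snapshot("wrist"); c=s["color"]; cv2.imwrite("pics/w7.png",c[:,:,::-1])
E
```

```text
time: 25.42
ee_pos: [0.4391, 0.0218, -0.0009]
ee_rot: [-179.9, 0.0, -90.0]
force: [-0.7, -1.9, 10.8]
opening: 0.0601
gripper_force: 36.5
time: 26.05
ee_pos: [0.4391, 0.0221, 0.0776]
ee_rot: [-179.8, 0.1, -90.0]
force: [-0.1, 0.1, -0.8]
opening: 0.06
gripper_force: 32.8
```

View pics/w7.png

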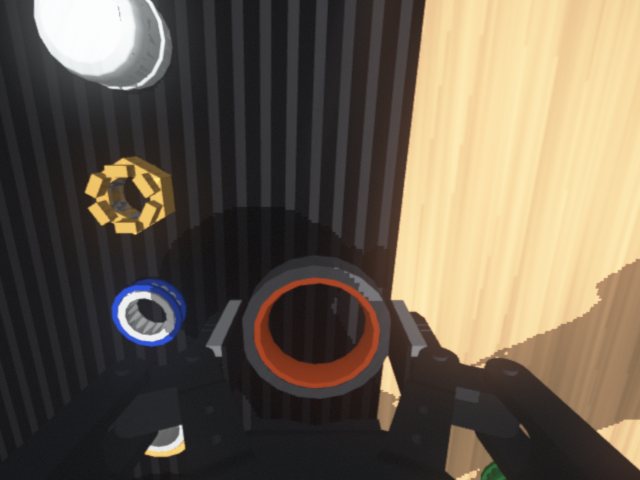

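The seal is held level at (317,333), and the row parts are undisturbed.

```bash
python3 -m crank '[[-0.3,-0.28,0,0,0,0],[-0.4,-0.38,0,0,0,0],[-0.5,-0.49,0,0,0,0],[-0.48,-0.47,0,0,0,0],[-0.3,-0.285,0,0,0,0],[0,0,0,0,0,0],[0,0,0.4,0,0,0],[0,0,0.35,0,0,0],[0,0,0,0,0,0],[0,0,0,0,0,0]]'
python3 - <<'E'
from h import *
for n in ["wrist","side","scene"]:
    s=bot.snapshot(n); c=s["color"]; cv2.imwrite(f"pics/{n}8.png",c[:,:,::-1])
a=cv2.imread("pics/side8.png")[100:220,200:360]; b=cv2.imread("pics/scene8.png")[210:330,400:560]
cv2.imwrite("pics/both8.png",np.hstack([cv2.resize(q,(390,292),interpolation=cv2.INTER_CUBIC) for q in (a,b)]))
E
```

```text
time: 27.35
ee_pos: [0.5526, 0.1404, 0.0314]
ee_rot: [180.0, -0.0, -90.0]
force: [0.4, 0.2, -0.7]
opening: 0.0597
gripper_force: 32.8
```

View pics/both8.png

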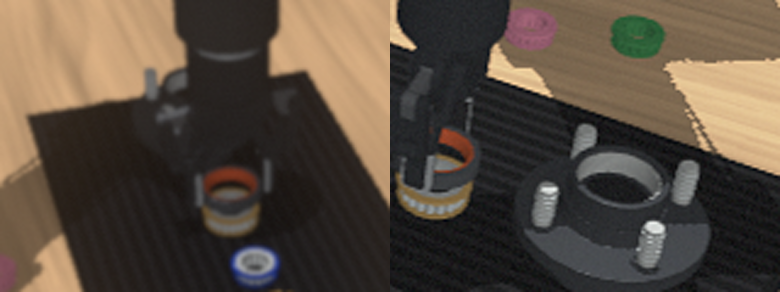

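Both crops show the held seal directly over the inner bearing, at about (230,195) and (435,165), centred.

```bash
python3 -m crank '[[-0.02,-0.01,0.1,0,0,0],[0,0,0.06,0,0,0],[0,0,0.02,0,0,0],[0,0,0,0,0,0]]'
python3 -m crank '[[0,0,0.02,0,0,0],[0,0,0,0,0,0]]';python3 -m crank '[[0,0,0.015,0,0,0],[0,0,0,0,0,0]]'
```

```text
time: 28.0
ee_pos: [0.553, 0.1416, 0.0202]
ee_rot: [180.0, -0.0, -90.0]
force: [0.2, -0.5, -0.6]
opening: 0.0597
gripper_force: 32.8
time: 28.25
ee_pos: [0.5531, 0.1416, 0.0192]
ee_rot: [180.0, -0.0, -90.0]
force: [0.7, -0.1, -1.1]
opening: 0.0597
gripper_force: 32.8
time: 28.5
ee_pos: [0.5531, 0.1416, 0.0182]
ee_rot: [180.0, -0.0, -90.0]
force: [0.0, 0.2, -0.2]
opening: 0.06
gripper_force: 32.8
```

```bash
python3 -m crank '[[0,0,0.015,0,0,0],[0,0,0,0,0,0]]'
```

```text
time: 28.75
ee_pos: [0.5532, 0.1416, 0.0179]
ee_rot: [-180.0, 0.0, -90.0]
force: [-2.0, 0.1, 4.9]
opening: 0.0596
gripper_force: 33.3
```

Contact. Next: release, lift, back off towards the tub side and look.

```bash
python3 -m crank '[[0,0,0,0,0,0],[0,0,0,0,0,0],[0,0,0,0,0,0],[0,0,-0.2,0,0,0],[0,0,-0.6,0,0,0],[0,0,-0.7,0,0,0],[0,0,-0.8,0,0,0],[0.3,0,-0.6,0,0,0],[0.6,0,0,0,0,0],[0.6,0,0,0,0,0],[0,0,0,0,0,0],[0,0,0,0,0,0]]' 88
python3 - <<'E'
from h import *
S={n:bot.snapshot(n) for n in ["scene","side","wrist"]}
a=S["side"]["color"][110:350,200:420]; b=S["scene"]["color"][150:350,200:560]
cv2.imwrite("pics/fin.png",np.vstack([cv2.resize(b,(500,278)),cv2.resize(a,(293,320))[:, :293] if 0 else cv2.copyMakeBorder(cv2.resize(a,(293,320)),0,0,0,207,cv2.BORDER_CONSTANT)])[:,:,::-1]); cv2.imwrite("pics/w9.png",S["wrist"]["color"][:,:,::-1])
E
```

```text
time: 30.25
ee_pos: [0.5533, 0.0517, 0.1921]
ee_rot: [-180.0, 0.0, -90.0]
force: [-0.5, 0.3, 0.5]
opening: 0.0751
gripper_force: 0.0
```

View pics/fin.png

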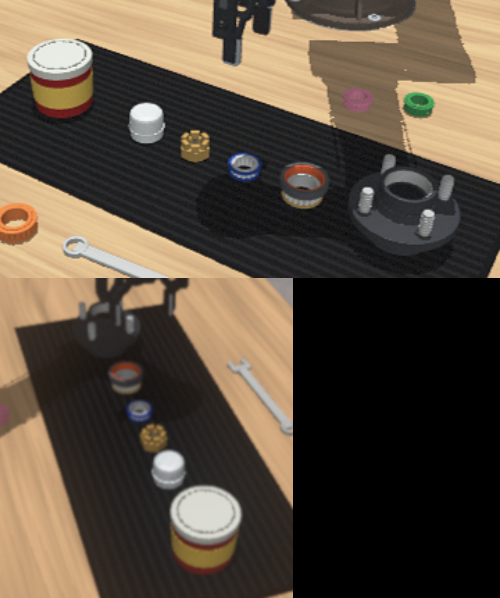

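View pics/w9.png

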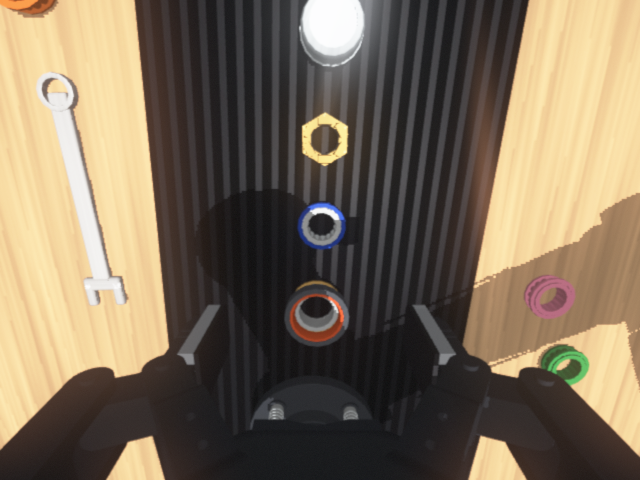

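The row is straight and in order: cap (332,25), nut (325,138), outer (322,225), seal on inner (317,313), then the hub flange edge at row 376. I'll do a quick check of the distances before handing in.

```bash
python3 - <<'E'
from h import *
s=bot.snapshot("wrist"); c=s["color"]
print("flange edge",plane(s,(312,376),.049))
p,_=blob(c,(280,275,355,350),hsv=((0,150,90),(15,255,255))); print("seal",plane(s,p,.031))
p,_=blob(c,(292,198,352,254),hsv=((105,120,60),(130,255,255))); print("outer",plane(s,p,.012))
p,_=blob(c,(295,105,355,172),hsv=((12,90,90),(35,255,255))); print("nut",plane(s,p,.025))
a=bot.snapshot("scene"); b=bot.snapshot("side")
o=((0,150,90),(15,255,255))
print("seal 3-view",tri([(a,blob(a["color"],(390,255,445,305),hsv=o)[0]),(b,blob(b["color"],(275,165,310,195),hsv=o)[0])]))
for n,l in ((a,(214,172,274,212)),(b,(320,262,388,312))): print("lid",blob(n["color"],l,hsv=((0,0,140),(180,60,255)))[0])
E
```

```text
flange edge [0.55709735 0.19691755 0.049     ]
seal [0.55328044 0.14367453 0.031     ]
outer [0.54866044 0.05669142 0.012     ]
nut [ 0.54662977 -0.02186598  0.025     ]
seal 3-view (array([0.55408144, 0.14506298, 0.03741236]), [0.3, 0.3])
lid [242.21844583 191.88734642]
lid [354.03021087 285.76074615]
```

```bash
python3 -c "
from cell import bot
print(bot.sign_off())"
```

```text
the job is handed in; nothing more can be done
None
```

I handed the job in at about 30 s of the 109 s allowed. From hub to tub, the row is the inner bearing with the seal on top, the outer bearing, the castle nut and the dust cap. The tub hasn't moved, and the spanner looked untouched in the last pictures; the spray can was out of view there, but the arm never went near it. The verdict wasn't shown.

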